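# Level the shelf board with its rocker foot

### The arm

A 6-joint arm with a two-finger parallel gripper is mounted at the origin on the work surface. World frame = base frame: x ahead of the robot, y to its left, z up, the work surface at z = 0. Lengths are in m, angles in degrees, forces in N, time in s.
With the tool pointing down it reaches from about 0.375 to 0.9 m from the base axis. Payload 3.1 kg.
Tool frame: the origin (TCP) lies at the very end of the fingers, on their centre line; the grasp point (between the pads) lies 19 mm behind it; z points along the fingers, y is the line along which they close (so a half turn about z gives the same grasp; the last joint's range is limited). The gripper opens to 87 mm and grips with 3 to 60 N. Pads are 19 mm wide; open, the fingers measure 117 mm over their backs; the gripper's body (75 mm by 190 mm) begins 51 mm behind the grasp point.
Start: joints at [-80.071, 30.224, 82.088, -0, 67.689, -10.227], TCP at [0.215, -0.587, 0.223] pointing down, gripper open.
Joint ranges: [-176.69, 176.69], [-43.24, 126.21], [12.49, 139.97], [-82, 262], [0, 151.66], [-163.58, 163.58]. Speed limits (degrees/s): [159.86, 159.86, 180, 180, 180, 180].

### API

Orientations are given as a 3x3 rotation matrix whose columns are the frame's x, y, z axes.
In Python, from rig import * gives the robot as it stands.
- The arm moves only by the tool jog_arm, never from a script. Its arguments are lists of equal length, an entry for each row: "delta_pos": the shift along the world's x, y, z in cm, a list of three; "turn": the turn about the world's z in degrees; "grip": the closure, from 0 (fully open) to 1 (shut). In form: {"delta_pos": [[x, y, z], ...], "turn": [turn, ...], "grip": [grip, ...]}. A call has 1 to 12 rows; each row is the pose to reach, as a shift and turn from the pose commanded when the call began; what a row does not reach only later rows make up. A row lasts 1/8 s, in which the tool goes at most 62.5 mm and 10.7 degrees, less where a joint would pass 70% of its speed; a pose out of reach is approached as far as the arm can. A call with a gripper value outside its range is refused whole. The fingers move at their own pace and stop on an object; the grip force is fixed at half the most. Time passes only in rows, so rows that repeat a pose let the fingers close. It gives the time, the measured TCP pose, the force, the opening and the grip force at its end, in the units of the state.
- read_state(): the state, without advancing time (a new reading comes with each control period).
- capture(name): name is "scene" or "side" or "wrist"; returns a dict with "color" (420x560x3 uint8, blue, green, red), "fovy" (degrees; the focal length in pixels is half the picture's height over the tangent of half this angle, whatever the lens; pixels are square), "cx", "cy" (the principal point, pixels), "camera_from_world" (4x4, takes a point from world to camera coordinates). Camera axes: x right, y up, looking along -z (the intrinsics and any distortion apply to the point x, -y, -z); pixel columns grow to the right and rows downward; lengths in m; the calibration is good to about 2 mm. A picture is of the moment at which its call begins. There is no depth.
- hand_in(): hands the job in; it is judged then, once.
The state is a dict: "time_s": time; "joint_positions": joint angles; "qvel": joint speeds; "tau": joint torques, N m; "position": TCP position; "tcp_rot": TCP orientation; "force": force on the tool from outside, world axes, zero at the start; "moment": the same for the moment, N m; "opening": opening from 0.0 (shut) to 1.0 (fully open); "grasp_force": force on a finger pad.
Only numpy, scipy, OpenCV 4.12 (cv2) and the standard library are available. Lean on these libraries where they do the work, as an engineer would, in place of code of your own. Each camera call takes 0.05 s, during which the arm holds its last target. There are 200 camera calls.

### The job

Lift the spirit level off the pile of offcuts, lay it lengthwise on the middle of the narrow pine shelf board and press it down firmly with the gripper so that it sits flat, then let go of it. Then push down the pad of the rocker foot at the end of the board until the bubble stands between the two lines of the vial, and finish while still pressing the pad, because the foot springs back when let go. Leave the offcuts, the hammer, the tin and the pegs where they lie.

Things in the scene. Friction and masses are not known exactly. Their poses are not given: they have to be found in the camera images.
- level_center (a point): Centre of the spirit level, half-way up: a bar 200 mm long (its x axis), 26 mm wide (y), 40 mm high (z), yellow aluminium with black ends, 0.22 to 0.36 kg. It lies on the pile of two offcuts, underside 44 mm above the bench. Its sides are flat over the full height; grasp it across the 26 mm at its middle. It may be laid either way round.
- level: The same spirit level; origin at the centre of its underside, x along its length, z up.
- vial (a point): Middle of the level's green vial, which is seen in a gap in the top of the bar, 36 mm above its underside; x along the level. Two black lines ring the vial 10 mm either side of this point.
- bubble_mid (a point): Middle of the pale bubble, 12 mm long, in the vial. It is centred when within 4 mm of vial along the level's x axis (then between the lines). It moves towards the higher end of the level by 4 mm for each 0.01 rad of slope (at most 22 mm either way) and settles in about 1.5 s.
- bubble (a joint): Where the bubble stands along the level's x axis, in m, 0 in the middle of the vial (the offset of bubble_mid from vial).
- board_mid (a point): Middle of the top face of the pine shelf board, 325 mm long (y axis), 110 mm wide (x axis), 18 mm thick, top 70 to 95 mm above the bench. y points along the board to the end with the rocker foot, z out of the top face. The other end sits on a fixed post; at the start the foot end hangs lower by a slope of 0.025 to 0.075 rad, different every time.
- board: The same shelf board; origin in its underside over the toe of the rocker foot (150 mm from board_mid along y), y along the board towards the foot, z out of its top face.
- rocker: Rocker foot: steel lever on a level axle across the board's end; origin on the axle, 56 mm above the bench, 180 mm from the board's middle. Its toe carries the board's end; its outer arm rises at 0.5 rad at the start and ends in a pad. Pushing the pad down turns it, up to 0.95 rad, and raises the board's end by 0.1 rad of slope per rad of turn. It springs back up; holding it takes 5 to 9 N.
- pad (a point): Centre of the top of the rocker's black rubber pad, 50 x 50 mm, 100 mm beyond the axle, 115 to 120 mm above the bench at the start, its face leaning 0.5 rad. It sinks about 10 mm per 0.1 rad of turn; the board is level after 0.25 to 0.75 rad (25 to 75 mm). Push straight down with closed fingertips; it slides up to 15 mm along the board's direction beneath them.
- offcut0: Lower pine offcut of the pile, 160 x 70 x 22 mm; origin at the centre of its underside.
- offcut1: Upper pine offcut of the pile, same size, lying flat on the lower one.
- hammer: Claw hammer lying on the bench beyond the board, about 320 mm long; origin under the middle of its handle, x along it to the head; bystander.
- tin: Round tin of roofing nails with closed lid, 94 mm across, 78 mm high; bystander.
- peg0: Wooden peg, 20 x 20 x 135 mm, lying on the bench beyond board and pile; bystander.
- peg1: A second such wooden peg; bystander.
There are look-alikes about, which are no part of the job. Leave any pink look-alike of the offcut1 alone. Of the things shaped like the level, the yellow one is meant.

How it is judged (in metres and radians):
On the way, in this order (a step that is already met when the one before it is completed fails the run):
1. the spirit level is lifted clear off the pile (height (world z) of level_center above 0.084 m and contact force between level and offcut1 below 0.05 N), for 0.1 s.
2. the level lies lengthwise on the middle of the board and is pressed flat onto it (more than 5 N) (x of level_center in the frame of board_mid between -0.035 and 0.035 m and y of level_center in the frame of board_mid between -0.05 and 0.05 m and z of level_center in the frame of board_mid between 0.014 and 0.026 m and angle between the x axis of level and the y axis of board, either way round below 0.17 rad and angle between the z axis of level and the z axis of board, either way round below 0.05 rad and contact force between level and board above 5 N and contact force between the fingers and level above 1 N), for 0.2 s.
3. the level is let go and stays on the board (x of level_center in the frame of board_mid between -0.035 and 0.035 m and y of level_center in the frame of board_mid between -0.05 and 0.05 m and z of level_center in the frame of board_mid between 0.014 and 0.026 m and angle between the x axis of level and the y axis of board, either way round below 0.17 rad and angle between the z axis of level and the z axis of board, either way round below 0.05 rad and contact force between the fingers and level below 0.1 N and contact force between level and board below 4.5 N), for 0.2 s.
At the end, for the whole second after the job is handed in: Level free and flat on the board, within 35 mm across and 50 mm along of its middle, within 10 degrees of lengthwise; bubble within 4 mm of the vial's middle through the last second, while the fingers press the rocker foot with over 2 N and touch neither level nor board (x of level_center in the frame of board_mid between -0.035 and 0.035 m and y of level_center in the frame of board_mid between -0.05 and 0.05 m and z of level_center in the frame of board_mid between 0.014 and 0.026 m and angle between the x axis of level and the y axis of board, either way round below 0.17 rad and angle between the z axis of level and the z axis of board, either way round below 0.05 rad and contact force between each of the fingers, the arm and level below 0.1 N and contact force between level and board above 0.5 N and contact force between each of the arm, the fingers and board below 0.1 N and contact force between level and rocker below 0.1 N and value of joint bubble between -0.004 and 0.004 m and contact force between the fingers and rocker above 2 N and angular speed of level below 0.1 rad/s); the arm keeps its last pose, push and grip.
It fails at once if a bystander was knocked about (moved over 40 mm) (distance of any of hammer, tin, peg0, peg1 from where it was at the start of the episode above 0.04 m).
It fails at once if an offcut of the pile was pushed away (over 30 mm) (distance of any of offcut0, offcut1 from where it was at the start of the episode above 0.03 m).
It also fails if it takes over 64 s, if anything falls off the work surface, if the arm or the gripper's body presses on something with over 40 N, if the wrist force passes 120 N, or if a joint passes its speed limit or range.

## Working session

There is one attempt and no reset: what is moved stays moved. The work goes in short steps, Python scripts to look and compute and a tool call to move; the robot and the scene stay as the last step left them, time stands still between calls to the robot, and variables do not carry over. Pictures are saved under pics/ and viewed, at most 10 in all, crops included, and the job is handed in when it is done.

Besides the shell and the picture viewer there is one more tool, called after "Call:" by a JSON object that holds its "name" and its "arguments", one argument or row to a line. jog_arm: Moves the arm, as the interface text tells. Its arguments: {"type":"object","properties":{"delta_pos":{"type":"array"},"turn":{"type":"array"},"grip":{"type":"array"}},"required":["delta_pos","turn","grip"]}

```bash
mkdir -p pics; ls; python3 - <<'E'
from rig import *
import cv2,numpy as np,pickle
d={n:capture(n) for n in("scene","side","wrist")}
pickle.dump(d,open("d0.pkl","wb"))
for n in d: print(n,d[n]["fovy"],d[n]["cx"],d[n]["cy"],np.round(d[n]["camera_from_world"],3).tolist(),[k for k in d[n]])
cv2.imwrite("pics/scene0.png",d["scene"]["color"]);cv2.imwrite("pics/side0.png",d["side"]["color"])
E
```

```text
pics
scene 53.721590921877194 283.4967911415749 214.4181028602939 [[-0.716, 0.698, 0.01, 0.37], [-0.477, -0.499, 0.724, 0.169], [0.51, 0.513, 0.69, -1.268], [0.0, 0.0, 0.0, 1.0]] ['color', 'fovy', 'cx', 'cy', 'camera_from_world']
side 44.77586579009185 284.24258551277046 208.05627673716623 [[-0.943, -0.332, -0.019, 0.493], [0.206, -0.626, 0.752, -0.189], [-0.262, 0.705, 0.659, -1.331], [0.0, 0.0, 0.0, 1.0]] ['color', 'fovy', 'cx', 'cy', 'camera_from_world']
wrist 65.99504240622802 274.8319398646235 211.14197780008018 [[0.345, -0.939, -0.003, -0.624], [0.909, 0.334, -0.249, 0.03], [0.235, 0.083, 0.968, -0.389], [0.0, 0.0, 0.0, 1.0]] ['color', 'fovy', 'cx', 'cy', 'camera_from_world']
```

View pics/scene0.png

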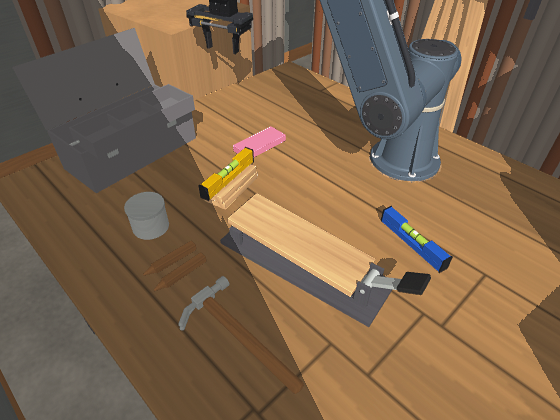

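View pics/side0.png

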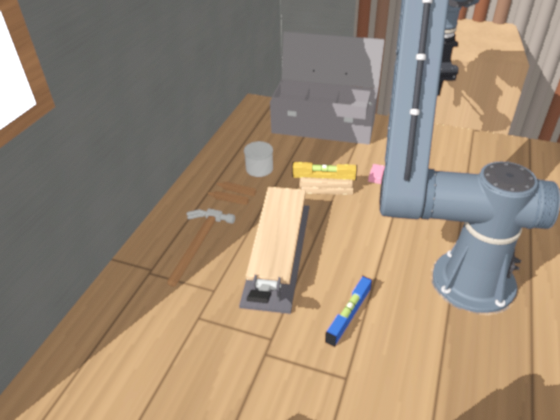

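Seen in scene (with side in brackets): yellow level on the pile at (228,172) [(325,170)]; blue look-alike level at (415,238) [(350,310)]; pink offcut look-alike at (260,140). By the description I choose the yellow one. The board's centre is at about (305,243), and the pad is at (412,283) [(260,297)]. I'll check this choice in close crops.

```bash
python3 - <<'E'
import cv2,pickle,numpy as np
d=pickle.load(open("d0.pkl","rb"))
a=d["scene"]["color"][130:320,190:450];cv2.imwrite("pics/c1.png",cv2.resize(a,None,fx=3,fy=3,interpolation=cv2.INTER_CUBIC))
a=d["side"]["color"][150:310,235:370];cv2.imwrite("pics/c2.png",cv2.resize(a,None,fx=3.7,fy=3.7,interpolation=cv2.INTER_CUBIC))
E
```

```text
(no output)
```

View pics/c1.png

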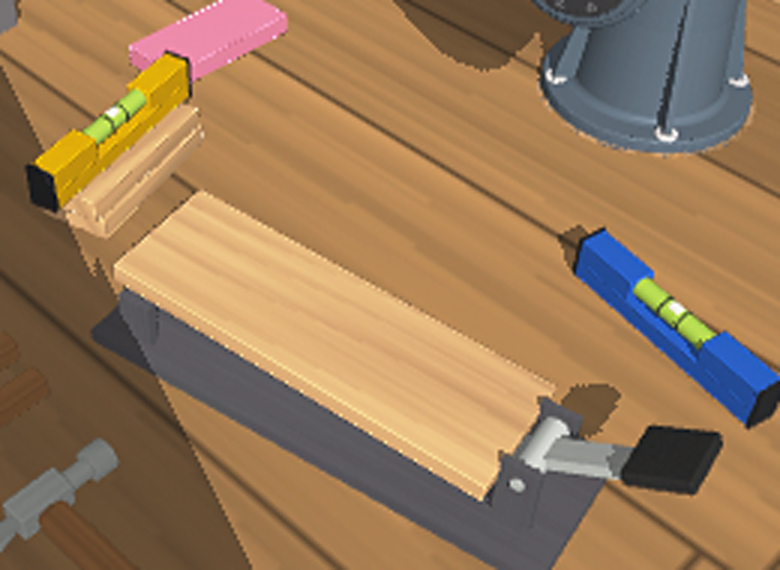

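View pics/c2.png

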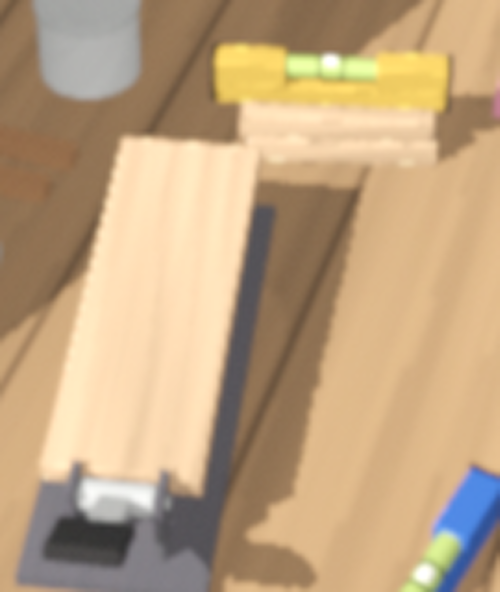

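The crops confirm the yellow level (scene crop: ends at (44,170) and (183,58)) on two natural offcuts, with the pink one behind it and the blue level at right. The board's top corners in that crop are (200,191), (115,267), (482,487) and (554,387). The pad is at (676,459).

```bash
cat > h.py <<'E'
import numpy as np,cv2
def cam(c):
    f=210/np.tan(np.radians(c["fovy"]/2)); M=np.array(c["camera_from_world"])
    K=np.array([[f,0,c["cx"]],[0,f,c["cy"]],[0,0,1]]); return K,np.diag([1,-1,-1,1])@M
def tri(c1,p1,c2,p2):
    K1,M1=cam(c1);K2,M2=cam(c2)
    X=cv2.triangulatePoints(K1@M1[:3],K2@M2[:3],np.array(p1,float),np.array(p2,float)).ravel();X=X[:3]/X[3]
    q=K1@(M1[:3]@np.r_[X,1]);return X,np.hypot(*(q[:2]/q[2]-p1))
def plane(c,p,z):
    K,M=cam(c);R,t=M[:3,:3],M[:3,3];o=-R.T@t;r=R.T@np.linalg.solve(K,[p[0],p[1],1.]);return o+r*(z-o[2])/r[2]
def proj(c,X):
    K,M=cam(c);q=K@(M[:3]@np.r_[X,1]);return q[:2]/q[2]
E
python3 - <<'E'
from h import *;import pickle
np.set_printoptions(precision=4,suppress=True)
d=pickle.load(open("d0.pkl","rb"));S,T=d["scene"],d["side"]
s=lambda x,y:np.array([x/3+190-1/3,y/3+130-1/3]);t=lambda x,y:np.array([x/3.7+235-.36,y/3.7+150-.36])
P={}
for n,a,b in [("A",(200,191),(258,150)),("B",(115,267),(121,138)),("C",(482,487),(42,468)),("D",(554,387),(203,487)),("pad",(676,459),(90,540)),("bub",(116,117),(330,66))]:
    P[n],e=tri(S,s(*a),T,t(*b));print(n,P[n],e)
m=(P["A"]+P["B"]+P["C"]+P["D"])/4;f=(P["C"]+P["D"])/2;g=(P["A"]+P["B"])/2
print("mid",m,"len",np.linalg.norm(f-g),"w",np.linalg.norm(P["A"]-P["B"]),"yaw",np.degrees(np.arctan2(*(f-g)[1::-1])),"slope",(f-g)[2]/np.linalg.norm(f-g))
a=plane(S,s(44,170),.084);b=plane(S,s(183,58),.084);print("lev scene",a,b,(a+b)/2,np.linalg.norm(a-b),np.degrees(np.arctan2(*(b-a)[1::-1])))
a=plane(T,t(215,56),.084);b=plane(T,t(449,65),.084);print("lev side",a,b,(a+b)/2,np.linalg.norm(a-b),np.degrees(np.arctan2(*(b-a)[1::-1])))
from rig import read_state
r=read_state();print(r["position"],r["tcp_rot"],r["force"])
E
```

```text
A [ 0.4992 -0.1151  0.0882] 0.18676711255110315
B [ 0.6059 -0.092   0.0908] 0.47378934459491406
C [0.5447 0.2205 0.0603] 0.640617310680129
D [0.4365 0.1999 0.0579] 0.5102982347381855
pad [0.4725 0.3099 0.1145] 0.754109375627818
bub [ 0.479  -0.2501  0.0789] 0.3989258314604775
mid [0.5216 0.0533 0.0743] len 0.3212445612982499 w 0.1092082219058942 yaw 101.16671514653315 slope -0.09458983119809185
lev scene [ 0.5724 -0.2277  0.084 ] [ 0.3824 -0.2704  0.084 ] [ 0.4774 -0.2491  0.084 ] 0.19480616481008034 -167.3413535232671
lev side [ 0.5731 -0.2282  0.084 ] [ 0.3837 -0.2765  0.084 ] [ 0.4784 -0.2523  0.084 ] 0.1954747477612156 -165.7134957887741
[ 0.2153 -0.5862  0.2218] [[ 0.9388  0.3446 -0.0003]
 [ 0.3446 -0.9387  0.0016]
 [ 0.0003 -0.0016 -1.    ]] [ 0.0603  0.0192 -1.1383]
```

Call:
{"name": "jog_arm", "arguments": {
  "delta_pos": [
    [26.3, 33.6, 0],
    [26.3, 33.6, 0],
    [26.3, 33.6, 0],
    [26.3, 33.6, 0],
    [26.3, 33.6, 0],
    [26.3, 33.6, 0],
    [26.3, 33.6, 0],
    [26.3, 33.6, -4],
    [26.3, 33.6, -8],
    [26.3, 33.6, -8],
    [26.3, 33.6, -8]
  ],
  "turn": [-6.9, -6.9, -6.9, -6.9, -6.9, -6.9, -6.9, -6.9, -6.9, -6.9, -6.9],
  "grip": [0, 0, 0, 0, 0, 0, 0, 0, 0, 0, 0]
}}

```text
time_s: 1.52
position: [0.4789, -0.2514, 0.1434]
tcp_rot: [[0.973, 0.229, 0.001], [0.229, -0.973, -0.001], [0.001, 0.001, -1.0]]
force: [-0.3, 0.7, 0.5]
opening: 1.002
grasp_force: 0.0
```

```bash
python3 - <<'E'
from h import *;from rig import *
np.set_printoptions(precision=4,suppress=True)
r=read_state();print(r["time_s"],r["position"],r["tcp_rot"],r["joint_positions"])
c=capture("wrist");im=c["color"];h=cv2.cvtColor(im,cv2.COLOR_BGR2HSV)
m=cv2.inRange(h,(20,150,90),(32,255,255));print(m.sum()/255)
for X in [r["position"],[.478,-.2505,.084]]:
    u=proj(c,X);print(u);cv2.circle(im,tuple(int(v) for v in u),4,(255,0,255),1)
cv2.imwrite("pics/w1.png",im)
E
```

```text
1.525 [ 0.4789 -0.2514  0.1434] [[ 0.9734  0.229   0.0011]
 [ 0.229  -0.9734 -0.0009]
 [ 0.0009  0.0011 -1.    ]] [-39.5332  30.0896  98.6437   0.0002  51.1855  37.2303]
4652.0
[274.2731 258.1502]
[272.9056 226.6715]
```

View pics/w1.png

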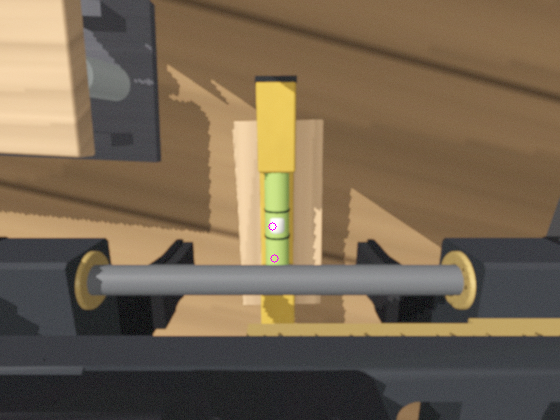

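The wrist view shows the level's vial middle at (277,224), 4 px right of the estimate, and its axis in line with the tool. I'll shift 2 mm and go down.

Call:
{"name": "jog_arm", "arguments": {
  "delta_pos": [
    [0, -0.2, -5],
    [0, -0.2, -9.0],
    [0, -0.2, -9.0],
    [0, -0.2, -9.0],
    [0, -0.2, -9.0],
    [0, -0.2, -9.0],
    [0, -0.2, -9.0],
    [0, -0.2, -9.0],
    [0, -0.2, -9.0],
    [0, -0.2, -9.0]
  ],
  "turn": [0, 0, 0, 0, 0, 0, 0, 0, 0, 0],
  "grip": [0, 0, 0, 0, 1, 1, 1, 1, 1, 1]
}}

```text
time_s: 2.82
position: [0.4784, -0.2526, 0.0524]
tcp_rot: [[0.973, 0.229, -0.0], [0.229, -0.973, 0.0], [-0.0, -0.0, -1.0]]
force: [0.2, -0.2, -0.1]
opening: 0.403
grasp_force: 0.0
```

Call:
{"name": "jog_arm", "arguments": {
  "delta_pos": [
    [0, 0, 0],
    [0, 0, 0],
    [0, 0, 0],
    [0, 0, 0],
    [0, 0, 4],
    [0, 0, 9],
    [0, 0, 12],
    [0, 0, 12],
    [0, 0, 12]
  ],
  "turn": [0, 0, 0, 0, 0, 0, 0, 0, 0],
  "grip": [1, 1, 1, 1, 1, 1, 1, 1, 1]
}}

```text
time_s: 3.95
position: [0.4772, -0.2518, 0.1711]
tcp_rot: [[0.973, 0.229, -0.003], [0.229, -0.973, 0.002], [-0.002, -0.003, -1.0]]
force: [-0.7, 0.2, -3.6]
opening: 0.296
grasp_force: 30.0
```

Call:
{"name": "jog_arm", "arguments": {
  "delta_pos": [
    [4.4, 30.6, 0],
    [4.4, 30.6, 0],
    [4.4, 30.6, 0],
    [4.4, 30.6, 0],
    [4.4, 30.6, 0],
    [4.4, 30.6, 0],
    [4.4, 30.6, 0],
    [4.4, 30.6, 0],
    [4.4, 30.6, 0],
    [4.4, 30.6, -4],
    [4.4, 30.6, -4],
    [4.4, 30.6, -4]
  ],
  "turn": [87.9, 87.9, 87.9, 87.9, 87.9, 87.9, 87.9, 87.9, 87.9, 87.9, 87.9, 87.9],
  "grip": [1, 1, 1, 1, 1, 1, 1, 1, 1, 1, 1, 1]
}}

```text
time_s: 5.45
position: [0.5224, 0.0532, 0.1325]
tcp_rot: [[-0.192, 0.981, -0.001], [0.981, 0.192, 0.0], [0.0, -0.001, -1.0]]
force: [0.2, 0.1, -3.0]
opening: 0.292
grasp_force: 30.0
```

```bash
python3 - <<'E'
from h import *;from rig import *
c=capture("scene");w=capture("wrist")
cv2.imwrite("pics/p1.png",np.hstack([cv2.resize(c["color"][130:330,190:450],(390,300)),cv2.resize(w["color"],(400,300))]))
E
```

```text
(no output)
```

View pics/p1.png

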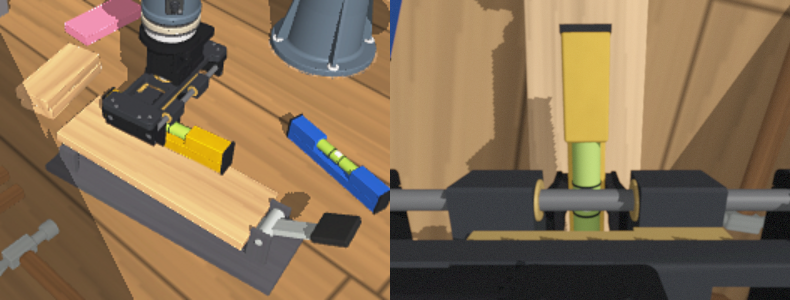

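The level is held in line over the board's middle, so I'll lower it gently.

Call:
{"name": "jog_arm", "arguments": {
  "delta_pos": [
    [0, 0, -2],
    [0, 0, -3.5],
    [0, 0, -4],
    [0, 0, -4.2],
    [0, 0, -4.4],
    [0, 0, -4.6],
    [0, 0, -4.6]
  ],
  "turn": [0, 0, 0, 0, 0, 0, 0],
  "grip": [1, 1, 1, 1, 1, 1, 1]
}}

```text
time_s: 6.42
position: [0.5227, 0.0533, 0.0867]
tcp_rot: [[-0.194, 0.981, 0.001], [0.981, 0.194, -0.0], [-0.0, 0.001, -1.0]]
force: [0.0, 2.7, 1.0]
opening: 0.295
grasp_force: 30.0
```

Contact has begun. I'll press on in small steps.

Call:
{"name": "jog_arm", "arguments": {
  "delta_pos": [
    [0, 0, -0.15],
    [0, 0, -0.3],
    [0, 0, -0.3]
  ],
  "turn": [0, 0, 0],
  "grip": [1, 1, 1]
}}

```text
time_s: 6.8
position: [0.5228, 0.0539, 0.0844]
tcp_rot: [[-0.193, 0.981, 0.001], [0.981, 0.193, 0.001], [0.001, 0.001, -1.0]]
force: [-1.3, 5.4, 8.2]
opening: 0.296
grasp_force: 30.0
```

Call:
{"name": "jog_arm", "arguments": {
  "delta_pos": [
    [0, 0, -0.15],
    [0, 0, -0.3],
    [0, 0, -0.3]
  ],
  "turn": [0, 0, 0],
  "grip": [1, 1, 1]
}}

```text
time_s: 7.18
position: [0.5231, 0.0543, 0.083]
tcp_rot: [[-0.192, 0.981, 0.002], [0.981, 0.192, 0.002], [0.001, 0.003, -1.0]]
force: [-2.3, 5.9, 19.0]
opening: 0.293
grasp_force: 30.0
```

Call:
{"name": "jog_arm", "arguments": {
  "delta_pos": [
    [0, 0, -0.2],
    [0, 0, -0.3],
    [0, 0, -0.3],
    [0, 0, -0.3]
  ],
  "turn": [0, 0, 0, 0],
  "grip": [1, 1, 1, 1]
}}

```text
time_s: 7.68
position: [0.5234, 0.0547, 0.0815]
tcp_rot: [[-0.192, 0.981, 0.004], [0.981, 0.192, 0.002], [0.001, 0.004, -1.0]]
force: [-5.1, 7.5, 29.5]
opening: 0.294
grasp_force: 30.0
```

```bash
python3 - <<'E'
from h import *;from rig import *
c=capture("scene")
cv2.imwrite("pics/p2.png",cv2.resize(c["color"][180:320,220:400],None,fx=4,fy=4,interpolation=cv2.INTER_CUBIC))
E
```

```text
(no output)
```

View pics/p2.png

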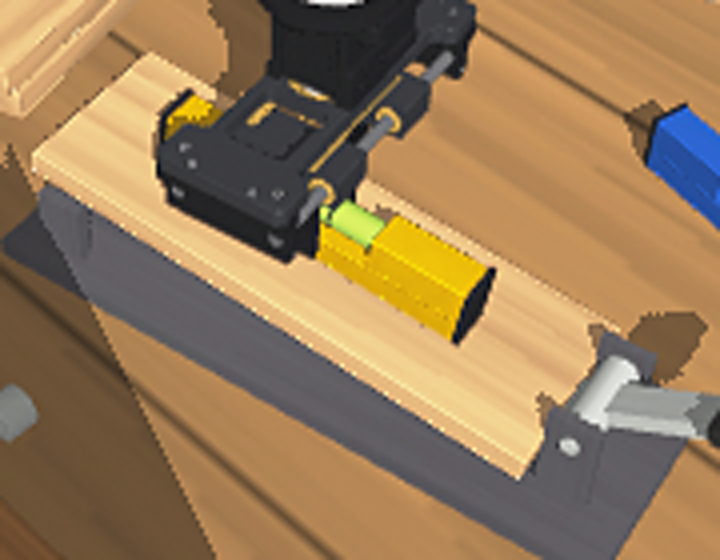

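The level looks flat on the board, with the vial end at (345,220) and the bottom edge touching along to (455,340). I'll relax the push, then open and rise.

Call:
{"name": "jog_arm", "arguments": {
  "delta_pos": [
    [0, 0, 0.3],
    [0, 0, 0.6],
    [0, 0, 0.6],
    [0, 0, 0.6],
    [0, 0, 0.6],
    [0, 0, 0.6],
    [0, 0, 0.6],
    [0, 0, 0.6],
    [0, 0, 0.6]
  ],
  "turn": [0, 0, 0, 0, 0, 0, 0, 0, 0],
  "grip": [1, 1, 0.4, 0.2, 0.2, 0.2, 0.2, 0.2, 0.2]
}}

```text
time_s: 8.85
position: [0.5224, 0.0533, 0.0835]
tcp_rot: [[-0.193, 0.981, 0.0], [0.981, 0.193, -0.0], [-0.0, 0.0, -1.0]]
force: [0.0, 0.1, 0.8]
opening: 0.798
grasp_force: 0.0
```

Call:
{"name": "jog_arm", "arguments": {
  "delta_pos": [
    [0, 0, 2],
    [0, 0, 5],
    [0, 0, 9],
    [0, 0, 13],
    [0, 0, 13],
    [0, 0, 13],
    [0, 0, 13]
  ],
  "turn": [0, 0, 0, 0, 0, 0, 0],
  "grip": [0.2, 0.2, 0.2, 1, 1, 1, 1]
}}

```text
time_s: 9.72
position: [0.5212, 0.0534, 0.2121]
tcp_rot: [[-0.193, 0.981, -0.003], [0.981, 0.193, 0.0], [0.001, -0.003, -1.0]]
force: [-0.1, 0.3, 0.6]
opening: 0.428
grasp_force: 0.0
```

Call:
{"name": "jog_arm", "arguments": {
  "delta_pos": [
    [-5.2, 26.3, 0],
    [-5.2, 26.3, 0],
    [-5.2, 26.3, 0],
    [-5.2, 26.3, 0],
    [-5.2, 26.3, 0],
    [-5.2, 26.3, 0],
    [-5.2, 26.3, -3],
    [-5.2, 26.3, -6],
    [-5.2, 26.3, -6],
    [-5.2, 26.3, -6]
  ],
  "turn": [0, 0, 0, 0, 0, 0, 0, 0, 0, 0],
  "grip": [1, 1, 1, 1, 1, 1, 1, 1, 1, 1]
}}

```text
time_s: 10.98
position: [0.4714, 0.3153, 0.1541]
tcp_rot: [[-0.192, 0.981, 0.001], [0.981, 0.192, 0.0], [-0.0, 0.001, -1.0]]
force: [0.8, 0.0, 1.3]
opening: 0.005
grasp_force: 0.0
```

```bash
python3 - <<'E'
from h import *;from rig import *
c=capture("scene");w=capture("side")
a=cv2.resize(c["color"][170:310,230:430],(800,560)[:2] and (400,280),interpolation=cv2.INTER_CUBIC);
b=cv2.resize(c["color"][215:265,260:340],(400,250),interpolation=cv2.INTER_CUBIC)
e=cv2.resize(w["color"][180:310,235:320],(366,560),interpolation=cv2.INTER_CUBIC)
cv2.imwrite("pics/q1.png",np.hstack([np.vstack([a,b,np.zeros((30,400,3),np.uint8)]),e]))
E
```

```text
(no output)
```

View pics/q1.png

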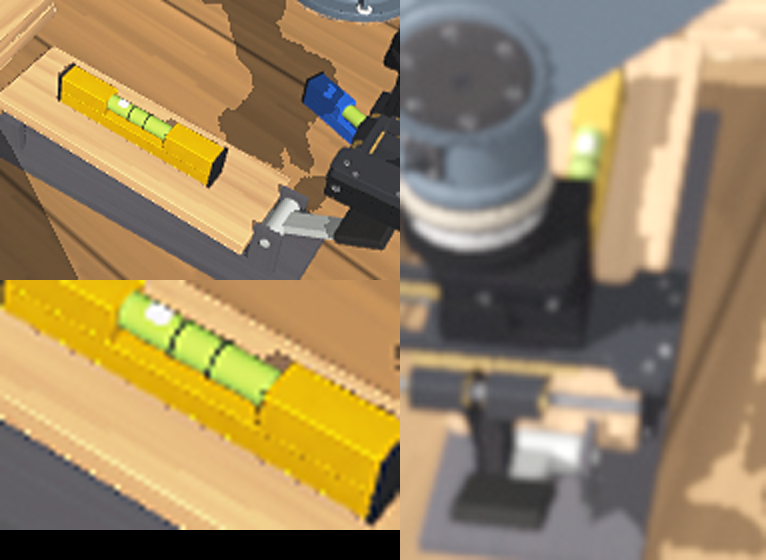

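The level lies on the board's middle, with its bubble at the high end (scene pixel about (292,222), lines at (295.6,227.4) and (302.8,230.6)). Next I'll press the pad.

Call:
{"name": "jog_arm", "arguments": {
  "delta_pos": [
    [0, 0, -2],
    [0, 0, -3],
    [0, 0, -4],
    [0, 0, -5],
    [0, 0, -6],
    [0, 0, -7],
    [0, 0, -8],
    [0, 0, -8.5],
    [0, 0, -8.5]
  ],
  "turn": [0, 0, 0, 0, 0, 0, 0, 0, 0],
  "grip": [1, 1, 1, 1, 1, 1, 1, 1, 1]
}}

```text
time_s: 12.2
position: [0.4718, 0.3184, 0.0699]
tcp_rot: [[-0.193, 0.981, 0.004], [0.981, 0.193, 0.004], [0.003, 0.004, -1.0]]
force: [-1.9, 4.2, 8.7]
opening: 0.006
grasp_force: 3.7
```

Call:
{"name": "jog_arm", "arguments": {
  "delta_pos": [
    [0, 0, 0],
    [0, 0, 0],
    [0, 0, 0],
    [0, 0, 0],
    [0, 0, 0],
    [0, 0, 0],
    [0, 0, 0],
    [0, 0, 0],
    [0, 0, 0],
    [0, 0, 0],
    [0, 0, 0],
    [0, 0, 0]
  ],
  "turn": [0, 0, 0, 0, 0, 0, 0, 0, 0, 0, 0, 0],
  "grip": [1, 1, 1, 1, 1, 1, 1, 1, 1, 1, 1, 1]
}}

```text
time_s: 13.7
position: [0.4718, 0.3184, 0.0704]
tcp_rot: [[-0.193, 0.981, 0.004], [0.981, 0.193, 0.004], [0.003, 0.005, -1.0]]
force: [-2.3, 4.1, 7.4]
opening: 0.009
grasp_force: 3.7
```

```bash
cat > b.py <<'E'
from h import *;from rig import *
import sys
np.set_printoptions(precision=2,suppress=True)
c=capture("scene");im=c["color"];x0,y0,x1,y1=255,200,345,260
h=cv2.cvtColor(im,cv2.COLOR_BGR2HSV)[y0:y1,x0:x1].astype(int)
g=(h[...,0]>33)&(h[...,0]<50)&(h[...,1]>90)&(h[...,2]>90)
roi=cv2.morphologyEx(g.astype(np.uint8),cv2.MORPH_CLOSE,np.ones((9,9)))>0
ys,xs=np.nonzero(roi);P=np.c_[xs+x0,ys+y0].astype(float);mu=P.mean(0)
ax=np.linalg.svd(P-mu,full_matrices=False)[2][0];ax*=np.sign(ax[0]);s=(P-mu)@ax
V=h[...,2][roi];S=h[...,1][roi]
wB=np.clip(150-S,0,None)*(V>150);wL=np.clip(110-V,0,None)
print("roi",roi.sum(),mu,ax,"ext",s.min(),s.max(),"bubble s",(wB*s).sum()/max(wB.sum(),1),"px",(wB>0).sum())
for a in np.arange(-12,12): 
    k=(s>=a)&(s<a+1)
    if k.any(): print(int(a),int(V[k].min()),int(S[k].min()),end="; ")
r=read_state();print(r["position"],r["force"])
cv2.imwrite(sys.argv[1],cv2.resize(im[y0:y1,x0:x1],(780,520),interpolation=cv2.INTER_CUBIC))
E
python3 b.py pics/b1.png
```

```text
roi 253 [297.72 224.84] [0.89 0.45] ext -16.676658029440492 16.860449131667128 bubble s -5.769817849796625 px 30
-12 143 146; -11 193 152; -10 140 114; -9 209 7; -8 223 5; -7 196 2; -6 77 1; -5 92 2; -4 165 13; -3 130 153; -2 198 151; -1 195 152; 0 194 150; 1 223 151; 2 197 153; 3 40 49; 4 77 96; 5 111 138; 6 203 152; 7 186 151; 8 204 152; 9 184 151; 10 221 150; 11 183 151; [0.47 0.32 0.07] [-1.62  3.32  6.86]
```

Call:
{"name": "jog_arm", "arguments": {
  "delta_pos": [
    [0, 0, -1],
    [0, 0, -2],
    [0, 0, -2.8],
    [0, 0, -3],
    [0, 0, -3],
    [0, 0, -3],
    [0, 0, -3],
    [0, 0, -3],
    [0, 0, -3],
    [0, 0, -3],
    [0, 0, -3],
    [0, 0, -3]
  ],
  "turn": [0, 0, 0, 0, 0, 0, 0, 0, 0, 0, 0, 0],
  "grip": [1, 1, 1, 1, 1, 1, 1, 1, 1, 1, 1, 1]
}}

```text
time_s: 15.25
position: [0.4721, 0.3179, 0.0403]
tcp_rot: [[-0.193, 0.981, 0.004], [0.981, 0.193, 0.003], [0.002, 0.005, -1.0]]
force: [-2.0, 3.2, 8.0]
opening: 0.003
grasp_force: 4.1
```

Call:
{"name": "jog_arm", "arguments": {
  "delta_pos": [
    [0, 0, 0],
    [0, 0, 0],
    [0, 0, 0],
    [0, 0, 0],
    [0, 0, 0],
    [0, 0, 0],
    [0, 0, 0],
    [0, 0, 0],
    [0, 0, 0],
    [0, 0, 0],
    [0, 0, 0],
    [0, 0, 0]
  ],
  "turn": [0, 0, 0, 0, 0, 0, 0, 0, 0, 0, 0, 0],
  "grip": [1, 1, 1, 1, 1, 1, 1, 1, 1, 1, 1, 1]
}}

```text
time_s: 16.75
position: [0.4721, 0.3179, 0.0403]
tcp_rot: [[-0.193, 0.981, 0.004], [0.981, 0.193, 0.003], [0.002, 0.005, -1.0]]
force: [-1.6, 2.0, 8.0]
opening: 0.004
grasp_force: 4.1
```

```bash
python3 b.py pics/b2.png
```

```text
roi 250 [296.63 222.62] [0.9  0.43] ext -16.488251992315288 16.65290252159055 bubble s 0.47061624025540216 px 28
-12 189 150; -11 198 150; -10 131 144; -9 196 150; -8 139 143; -7 194 151; -6 196 149; -5 72 64; -4 118 142; -3 130 60; -2 207 5; -1 188 5; 0 205 3; 1 223 4; 2 188 1; 3 138 124; 4 50 41; 5 163 144; 6 134 151; 7 204 150; 8 184 91; 9 203 151; 10 190 150; 11 221 149; [0.47 0.32 0.04] [-0.58  2.52  8.63]
```

View pics/b2.png

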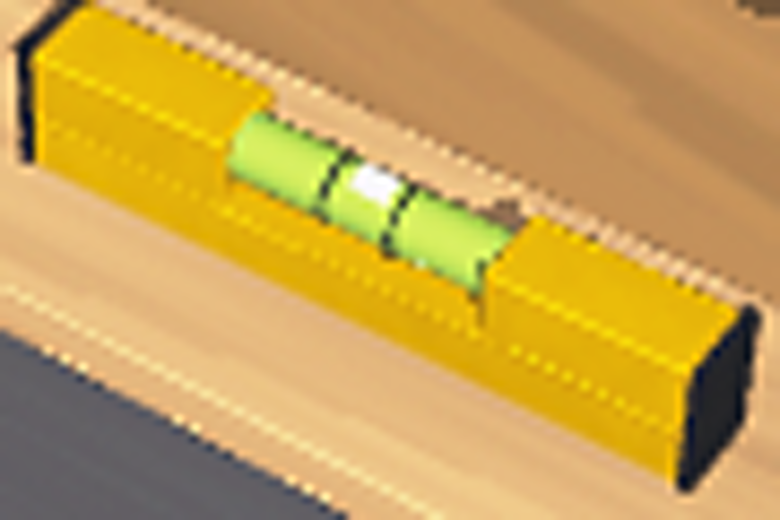

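The bubble stands between the lines at (376,183) in the crop. The lines' midpoint at the vial's top is about (371,180), so the bubble is 1.5–2 mm towards the foot. I'll ease up 3 mm and check.

Call:
{"name": "jog_arm", "arguments": {
  "delta_pos": [
    [0, 0, 0.3],
    [0, 0, 0.3],
    [0, 0, 0.3],
    [0, 0, 0.3],
    [0, 0, 0.3],
    [0, 0, 0.3],
    [0, 0, 0.3],
    [0, 0, 0.3],
    [0, 0, 0.3],
    [0, 0, 0.3],
    [0, 0, 0.3],
    [0, 0, 0.3]
  ],
  "turn": [0, 0, 0, 0, 0, 0, 0, 0, 0, 0, 0, 0],
  "grip": [1, 1, 1, 1, 1, 1, 1, 1, 1, 1, 1, 1]
}}

```text
time_s: 18.3
position: [0.472, 0.3184, 0.0433]
tcp_rot: [[-0.193, 0.981, 0.004], [0.981, 0.193, 0.004], [0.003, 0.005, -1.0]]
force: [-0.8, 4.5, 8.3]
opening: 0.005
grasp_force: 4.2
```

Call:
{"name": "jog_arm", "arguments": {
  "delta_pos": [
    [0, 0, 0],
    [0, 0, 0],
    [0, 0, 0],
    [0, 0, 0],
    [0, 0, 0],
    [0, 0, 0],
    [0, 0, 0],
    [0, 0, 0],
    [0, 0, 0],
    [0, 0, 0],
    [0, 0, 0],
    [0, 0, 0]
  ],
  "turn": [0, 0, 0, 0, 0, 0, 0, 0, 0, 0, 0, 0],
  "grip": [1, 1, 1, 1, 1, 1, 1, 1, 1, 1, 1, 1]
}}

```text
time_s: 19.8
position: [0.472, 0.3184, 0.0434]
tcp_rot: [[-0.193, 0.981, 0.004], [0.981, 0.193, 0.004], [0.003, 0.005, -1.0]]
force: [-1.6, 4.1, 7.8]
opening: 0.001
grasp_force: 4.2
```

```bash
python3 b.py pics/b3.png; python3 - <<'E'
import cv2,numpy as np
from rig import *
a=cv2.imread("pics/b3.png")[80:330,180:560]
w=capture("side")["color"][170:245,255:320]
cv2.imwrite("pics/b4.png",np.hstack([cv2.resize(a,(400,263)),cv2.resize(w,(228,263),interpolation=cv2.INTER_CUBIC)]))
E
```

```text
roi 245 [297.07 223.02] [0.9  0.44] ext -16.616638986076 16.071573182248162 bubble s -0.705187363587362 px 34
-12 197 150; -11 158 150; -10 196 150; -9 186 153; -8 196 151; -7 195 152; -6 76 64; -5 74 70; -4 232 7; -3 199 6; -2 213 6; -1 193 3; 0 213 4; 1 192 42; 2 194 155; 3 75 65; 4 117 137; 5 125 151; 6 193 151; 7 197 149; 8 146 147; 9 198 149; 10 196 151; 11 202 152; [0.47 0.32 0.04] [-1.6   4.36  7.52]
```

View pics/b4.png

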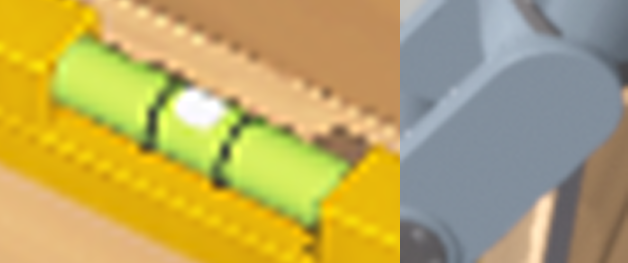

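In the scene crop, the bubble at (199,107) sits midway between the lines (about (167,92) and (236,128)), within 1 mm. The pad is held with about 7.5 N, so I'm handing in.

```bash
python3 -c "
from rig import *
print(hand_in())"
```

```text
the job is handed in; nothing more can be done
None
```

The job is handed in, with no verdict returned: the level was laid on the board's middle, pressed with about 30 N and let go, and the bubble stood within about 1 mm of the vial's middle by my reading while the gripper held the pad down at about 7.5 N.

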